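# Set the sample viewer's iris lever to the red band and press on its lamp

## Task

Get the sample viewer ready: push the lever of its iris ring round along the scale by its upright tab until the steel pointer bar rests fully on the red band, and only then press the green lamp button all the way down, where it stays. Use only the fingertips or the outside of the fingers: pinch and lift nothing, do not shove the viewer about, and leave the other things where they stand.

Things in the scene. Friction and masses are not known exactly. Their poses are not given: they have to be found in the camera images.
- viewer: sample viewer: low white light box with grey top, 200 mm (its x) x 180 mm (its y), flat top 50 mm above its underside, 2.4 kg, standing loose on rubber feet. Origin at the centre of its underside; its x axis points away from the robot at yaw 0, z up. The vertical turning axis of the iris ring goes through the origin. Black iris ring: 88 mm diameter, its top 15 mm above the grey top. Scale ticks on the grey top lie round the front (-x) half of the ring.
- iris (a joint): angle of the iris ring and its lever about the viewer's vertical axis, rad, -1.3 to 1.3 (hard stops). At 0 the lever points to the viewer's -x (front); growing values turn it anticlockwise seen from above, so towards the viewer's -y. Friction only (about 2 N at the tab), no spring: it stays where it is left. At the start it stands between -1.15 and -0.6.
- band (a joint): angle of the red band on the scale, same zero and sense as the iris joint; the band covers 0.12 rad to either side of it. It is a flat slip 1 mm thick, on the grey top from 57 to 71 mm from the axis, and cannot be felt. Where it is set differs each time, between -0.1 and 0.95.
- pointer (a point): point on the lever, on the top of its centre line, 64 mm from the ring's axis and 65 mm above the table. The lever is a straight steel bar 5 mm wide that runs outward from the ring over the scale, 60 to 65 mm above the table; this bar is the pointer.
- band_mark (a point): middle of the red band, 64 mm from the ring's axis, taken at the height of point pointer (15 mm above the grey top).
- tab_top (a point): top centre of the upright tab at the lever's end, 83 mm from the ring's axis, 94 mm above the table. The tab reaches from 60 mm to 94 mm above the table, is 20 mm long radially and 10 mm thick across (black core, blue faces on both sides). Below it the grey top is free at 50 mm.
- tab_right_face: blue face on one side of the tab, the side towards growing iris angles, 16 mm radially x 26 mm high, 2.5 mm thick; origin at its centre, 78 mm above the table
- tab_left_face: blue face on the other side of the tab, towards smaller iris angles, same size
- lamp (a joint): travel of the green lamp button, m: 0 up, 0.007 fully down. It needs about 4 N and stays down where it is left (no spring).
- lamp_top (a point): top centre of the round green lamp button (23 mm diameter) on the rear left part of the grey top, at viewer x = 72 mm, y = 58 mm; 64 mm above the table when up, 57 mm when down. The steel collar round it is 33 mm across and ends 54 mm above the table.
- tip_carton: small white and green carton, 46 x 85 x 60 mm; a loose bystander. Origin at the centre of its underside.
- iodine_bottle: brown bottle with white cap, 42 mm diameter, 88 mm tall; a loose bystander. Origin at the centre of its underside.
- saline_bottle: white bottle with blue cap, 48 mm diameter, 104 mm tall; a loose bystander. Origin at the centre of its underside.
- plaster_roll: roll of plaster tape lying flat, 69 mm diameter, 19 mm high; a loose bystander. Origin at the centre of its underside.
- timer: flat white digital timer, 60 x 64 x 18 mm; a loose bystander. Origin at the centre of its underside.
- marker_blue: blue marker pen lying flat, 138 mm long, 12 mm high; a loose bystander. Origin at the centre of its underside.
- swab_pouch_1: flat sealed paper swab pouch, 34 x 200 x 4 mm; a loose bystander. Origin at the centre of its underside.

How it is judged:
By the outcome, as a careful person would: the job done as asked, in the order asked, and still so for the second after the job is handed in, with the robot touching nothing.
It also fails if it takes over 48 s, if anything falls off the work surface, if the arm or the gripper's body presses on something with over 40 N, if the wrist force passes 120 N, or if a joint passes its speed limit or range.

## Robot

A 6-joint arm with a two-finger parallel gripper is mounted at the origin on a cart in front of the work surface, level with it; the furniture and walls round the work are solid. World frame = base frame: x ahead of the robot, y to its left, z up, the work surface at z = 0. Lengths are in m, angles in rad, forces in N, time in s.
With the tool pointing down it reaches from about 0.25 to 0.775 m from the base axis. Payload 4 kg.
Tool frame: the origin (TCP) lies between the finger pads; the fingertips stand 11 mm ahead of it and the grasp point (between the pads) lies 8 mm behind it; z points along the fingers, y is the direction in which the jaws open and shut (so a half turn about z gives the same grasp; the last joint's range is limited). The gripper opens to 94 mm and grips with 3 to 60 N. Pads are 16 mm wide; open, the fingers measure 119 mm over their backs; the gripper's body (75 mm by 177 mm) begins 78 mm behind the grasp point.
Start: joints at [-1.376, 0.087, 1.371, -0, 1.684, -0.103], TCP at [0.161, -0.526, 0.217] pointing down, gripper open.
Joint ranges: [-3.1, 3.1], [-0.76, 2.03], [0.27, 2.55], [-1.08, 4.22], [0.17, 2.65], [-2.57, 2.57]. Speed limits (rad/s): [2.79, 2.79, 3.14, 3.14, 3.14, 3.14].

## Interface

Orientations are given as [roll, pitch, yaw] about the fixed x, y, z axes, in that order (R = Rz(yaw) Ry(pitch) Rx(roll)).
In Python, from bench import get_obs, cams, ticket gives the robot as it stands. The module is installed in compiled form; this text tells all that it offers.
- The arm moves only by the shell command python3 -m crank 'ROWS'. ROWS is JSON, a list of rows, each an object of numbers: "tx", "ty", "tz": the shift along the tool's x, y, z in cm; "twist": the turn about the tool's z in degrees; "grip": the opening, from 0 (shut) to 1 (fully open). In form: [{"tx": .., "ty": .., "tz": .., "twist": .., "grip": ..}, ...]. A call has 1 to 12 rows; each row shifts and turns the commanded pose from where the row before left it, along the tool's axes as they then stand; what a row does not reach is not made up. A row lasts 1/8 s, in which the tool goes at most 62.5 mm and 10.7 degrees, less where a joint would pass 70% of its speed; a pose out of reach is approached as far as the arm can. A call is refused whole if a number of a shift passes 6.25 or a number of a turn 10.7, either way. A call with a gripper value outside its range is refused whole. The fingers move at their own pace and stop on an object; the grip force is fixed at half the most. Time passes only in rows, so rows that do not move let the fingers close. It gives the time, the measured TCP pose, the force and the opening at its end, in the units of the state.
- get_obs(): the state, without advancing time (a new reading comes with each control period).
- cams.snapshot(name): name is "side" or "top"; returns a dict with "frame" (480x640x3 uint8, red, green, blue), "intrinsics" (3x3 intrinsics, pixels), "R" (3x3) and "t" (3): a world point X has camera coordinates R X + t. Camera axes: x right, y down, z forward; pixel columns grow to the right and rows downward; lengths in m; the calibration is good to about 2 mm. A picture is of the moment at which its call begins. There is no depth.
- ticket.close_job(): hands the job in, once; it reports no verdict.
Trained networks look in a picture, given as the dict that the camera call returned (one of the last four; its "shot" number tells which), for a name from the list of things; names that differ only in an ending like _2 or _b are one class to them, and where a whole thing is asked for, a point or a joint stands for the part that bears it (a point fixed in the world has none). Each returns a list of dicts, best first, with "conf" (0 to 1); they miss things now and then, are a little off and sometimes report something else, mostly with a low value. They report only what shows in the picture. A call takes as long as a camera call.
- cams.outline_of(picture, query): "region" (480x640 bool, what is visible of it) and "centre" ([column, row] in pixels, amid what is visible of it).
The state is a dict: "time": time; "joint_positions": joint angles; "qvel": joint speeds; "joint_torque": joint torques, N m; "tool_pos": TCP position; "ee_rot": TCP orientation; "wrist_force": force on the tool from outside, world axes, zero at the start; "wrist_torque": the same for the moment, N m; "width": finger opening in m.
Only numpy, scipy, OpenCV 4.12 (cv2) and the standard library are available. Lean on these libraries where they do the work, as an engineer would, in place of code of your own. Each camera call takes 0.05 s, during which the arm holds its last target.

## Working session

There is one attempt and no reset: what is moved stays moved. The work goes in short steps, Python scripts to look and compute and a shell command to move; the robot and the scene stay as the last step left them, time stands still between calls to the robot, and variables do not carry over. Pictures are saved under pics/ and viewed, and the job is handed in when it is done.

```bash
mkdir -p pics; cat > h.py <<'E'
import numpy as np, cv2
from bench import get_obs, cams, ticket
def ray(p,uv):
    K=np.array(p["intrinsics"]);R=np.array(p["R"]);t=np.array(p["t"])
    d=R.T@np.linalg.solve(K,[uv[0],uv[1],1.]);return -R.T@t,d
def atz(p,uv,z):
    c,d=ray(p,uv);return c+d*(z-c[2])/d[2]
def proj(p,X):
    K=np.array(p["intrinsics"]);c=np.array(p["R"])@np.array(X)+np.array(p["t"]);u=K@c;return u[:2]/u[2]
def save(p,n,box=None,s=1):
    f=p["frame"][:,:,::-1]
    if box: f=f[box[1]:box[3],box[0]:box[2]]
    cv2.imwrite("pics/"+n,cv2.resize(f,None,fx=s,fy=s,interpolation=cv2.INTER_CUBIC))
E
python3 - <<'E'
from h import *
o=get_obs();print({k:np.round(v,3).tolist() for k,v in o.items()})
for n in("top","side"):
    p=cams.snapshot(n);save(p,n+"0.png")
    c=ray(p,(320,240));print(n,c,np.array(p["intrinsics"])[0,0])
    for q,z in(("viewer",.05),("lamp_top",.064),("tab_top",.094),("tab_right_face",.078),("tab_left_face",.078),("band_mark",.051),("pointer",.065),("tip_carton",.06),("iodine_bottle",.088),("saline_bottle",.104),("plaster_roll",.019),("timer",.018),("marker_blue",.01),("swab_pouch_1",.004)):
        for r in cams.outline_of(p,q)[:2]:
            print(q,round(r["conf"],2),np.round(r["centre"],1),r["region"].sum(),np.round(atz(p,r["centre"],z),3))
E
```

```text
{'time': 0.0, 'joint_positions': [-1.376, 0.088, 1.372, -0.0, 1.684, -0.103], 'qvel': [0.001, -0.001, -0.0, 0.0, -0.001, -0.001], 'joint_torque': [0.001, -34.018, -30.243, 0.072, 0.033, -0.0], 'tool_pos': [0.161, -0.525, 0.215], 'ee_rot': [-3.139, -0.0, 0.298], 'wrist_force': [0.226, -0.712, -0.713], 'wrist_torque': [-0.02, 0.036, -0.009], 'width': 0.094}
top (array([ 0.40289925, -0.19114362,  1.13606774]), array([ 0.10538444, -0.01473988, -0.99440816])) 458.8049779545942
viewer 0.94 [302.1 236.5] 6136 [ 0.526 -0.165  0.05 ]
lamp_top 0.59 [282.7 200.7] 58 [ 0.61  -0.119  0.064]
tab_top 0.59 [286.8 230.5] 981 [ 0.535 -0.131  0.094]
tab_top 0.54 [282.  197.8] 52 [ 0.611 -0.119  0.094]
pointer 0.77 [294.6 241.3] 944 [ 0.513 -0.147  0.065]
tip_carton 0.96 [192.3 232. ] 904 [0.537 0.092 0.06 ]
iodine_bottle 0.55 [150.9 226.2] 409 [0.547 0.179 0.088]
saline_bottle 0.73 [168.7 269.5] 581 [0.447 0.131 0.104]
plaster_roll 0.86 [201.8 273.6] 382 [0.441 0.078 0.019]
plaster_roll 0.63 [436.  214.2] 590 [ 0.585 -0.496  0.019]
timer 0.7 [438.4 216.7] 603 [ 0.579 -0.502  0.018]
timer 0.54 [168.7 26
[... 394 characters left out ...]
1 242.7] 47 [ 0.596 -0.142  0.064]
tab_top 0.8 [327.8 245.4] 542 [ 0.507 -0.211  0.094]
pointer 0.94 [327.  244.2] 567 [ 0.54  -0.135  0.065]
tip_carton 0.72 [293.7 226.7] 583 [0.515 0.037 0.06 ]
iodine_bottle 0.74 [286.  210.8] 196 [0.516 0.102 0.088]
saline_bottle 0.57 [259.3 237. ] 91 [ 0.359 -0.12   0.104]
plaster_roll 0.54 [268.3 240.1] 295 [0.447 0.063 0.019]
plaster_roll 0.54 [285.5 209.4] 169 [0.597 0.316 0.019]
timer 0.75 [421.2 322.9] 531 [ 0.586 -0.519  0.018]
timer 0.67 [365.5 354.2] 311 [ 0.416 -0.583  0.018]
marker_blue 0.88 [362.6 351.7] 331 [ 0.422 -0.562  0.01 ]
swab_pouch_1 0.72 [268.8 245.3] 284 [0.447 0.06  0.004]
swab_pouch_1 0.69 [391.2 349. ] 363 [ 0.485 -0.566  0.004]
```

```bash
python3 - <<'E'
from h import *
p=cams.snapshot("top");save(p,"top1.png",(240,170,370,300),6)
p=cams.snapshot("side");save(p,"side1.png",(260,190,400,310),5)
E
```

```text
(no output)
```

View pics/top0.png

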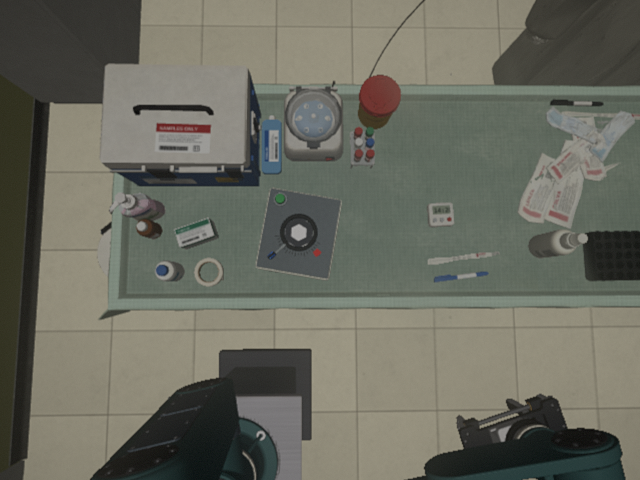

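View pics/side0.png

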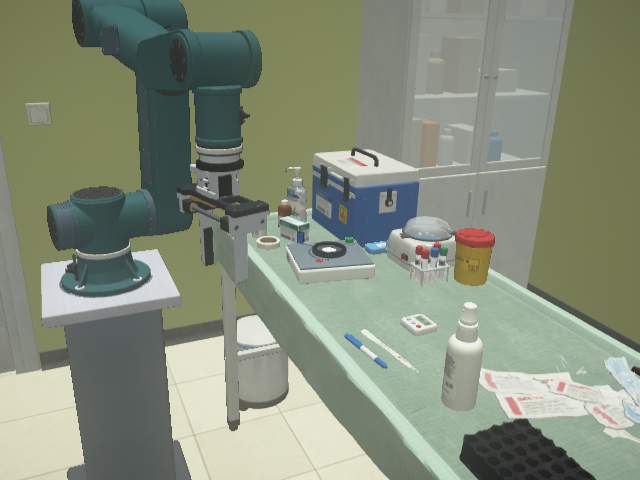

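```bash
sleep 0.1
```

```text
(no output)
```

View pics/top1.png

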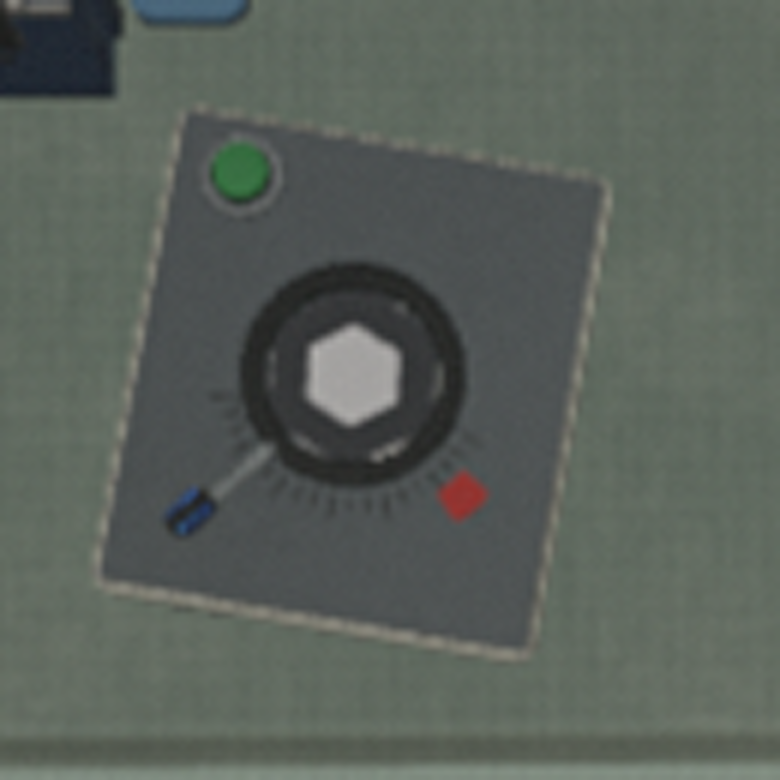

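View pics/side1.png

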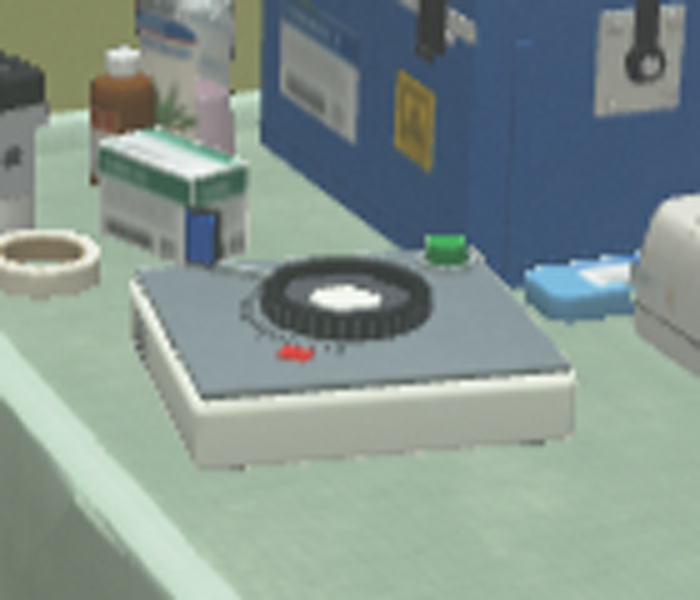

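The top view shows the lever at front left, with its blue tab around pixel (272,255). The red band is at front right (317,252) and the green button at rear left (280,199).

```bash
cat >> h.py <<'E'
def seg(p,box,lo,hi):
    hsv=cv2.cvtColor(p["frame"],cv2.COLOR_RGB2HSV);m=np.zeros(hsv.shape[:2],np.uint8)
    x0,y0,x1,y1=box;m[y0:y1,x0:x1]=cv2.inRange(hsv,np.array(lo),np.array(hi))[y0:y1,x0:x1];return m
def cen(m):
    v,u=np.nonzero(m);return np.array([u.mean(),v.mean()]),len(u)
E
cat > meas.py <<'E'
from h import *
p=cams.snapshot("top");B=(245,180,350,290)
c=np.array([240+353/6-.4,170+374/6-.4])
f=p["frame"]
# top face corners from zoom (u,v)/6
cor=[(188,108),(608,183),(532,655),(100,582)]
C=np.array([atz(p,(240+u/6-.4,170+v/6-.4),.05) for u,v in cor])
print("corners",C.round(4).tolist(),"ctr",C.mean(0).round(4))
e=(C[0]+C[1]-C[2]-C[3])/2;print("yaw",np.arctan2(e[1],e[0]),np.linalg.norm(e)); g=(C[0]+C[3]-C[1]-C[2])/2;print("yaw2",np.arctan2(-g[0],g[1]),np.linalg.norm(g))
ring=atz(p,c,.065);print("ring",ring.round(4))
for n,m,z in(("red",cv2.bitwise_or(seg(p,B,(0,110,90),(8,255,255)),seg(p,B,(172,110,90),(180,255,255))),.051),("green",seg(p,B,(50,110,50),(80,255,255)),.064),("blue",seg(p,(245,225,350,290),(105,110,40),(130,255,255)),.085)):
    q,k=cen(m);print(n,q,k,atz(p,q,z).round(4))
E
python3 meas.py
```

```text
corners [[0.645, -0.0898, 0.05], [0.6144, -0.258, 0.05], [0.426, -0.2264, 0.05], [0.4553, -0.0568, 0.05]] ctr [ 0.5352 -0.1577  0.05  ]
yaw -0.1692420393883283 0.19180039837092308
yaw2 -0.17559241251101354 0.17156320398026267
ring [ 0.5356 -0.1564  0.065 ]
red [316.725 252.3  ] 40 [ 0.4886 -0.1993  0.051 ]
green [279.63333333 198.18333333] 60 [ 0.6164 -0.1118  0.064 ]
blue [271.52631579 255.05263158] 19 [ 0.4799 -0.0956  0.085 ]
```

The geometry is consistent. The ring axis is at about (0.5356,-0.157) with viewer yaw about -0.172. That puts the lever at about -0.66 and the band at about 0.907, and the lamp position agrees. I'll close the gripper and turn it in line with the lever.

```bash
python3 -m crank '[{"twist":9.25,"grip":0},{"twist":9.25,"grip":0},{"twist":9.25,"grip":0},{"twist":9.25,"grip":0},{"twist":9.25,"grip":0},{"twist":9.25,"grip":0},{"twist":9.25,"grip":0}]'
python3 -m crank '[{"tx":-1.04,"ty":-5.57,"grip":0},{"tx":-1.04,"ty":-5.57,"grip":0},{"tx":-1.04,"ty":-5.57,"grip":0},{"tx":-1.04,"ty":-5.57,"grip":0},{"tx":-1.04,"ty":-5.57,"grip":0},{"tx":-1.04,"ty":-5.57,"grip":0},{"tx":-1.04,"ty":-5.57,"grip":0},{"tx":-1.04,"ty":-5.57,"grip":0},{"tx":-1.04,"ty":-5.57,"grip":0},{"tx":-1.04,"ty":-5.57,"grip":0},{"grip":0}]'
python3 - <<'E'
from h import *
p=cams.snapshot("side");save(p,"side2.png",(200,130,420,310),3.6)
p=cams.snapshot("top");save(p,"top2.png",(230,150,380,300),5)
E
```

```text
invalid input at $[0]: expected keys tx, ty, tz, twist, grip
invalid input at $[0]: expected keys tx, ty, tz, twist, grip
```

View pics/side2.png

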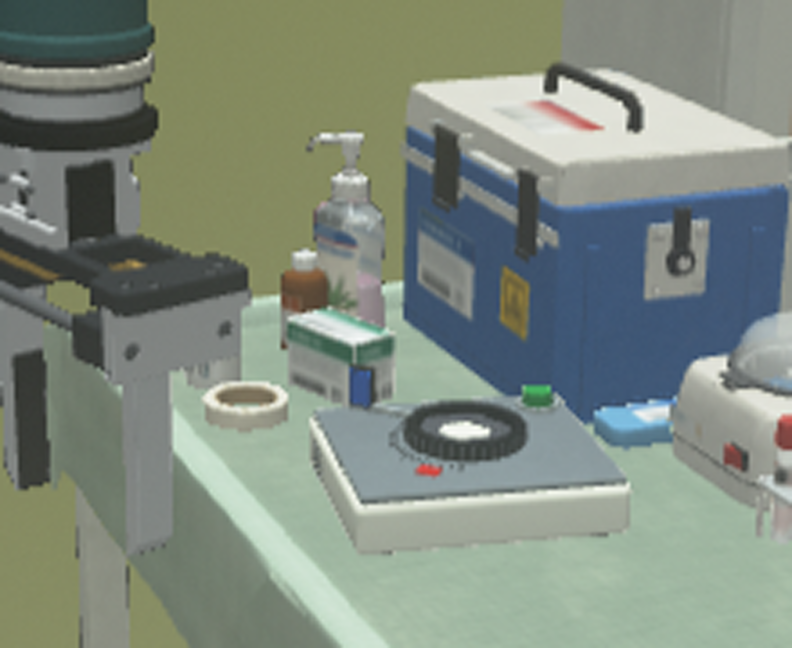

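View pics/top2.png

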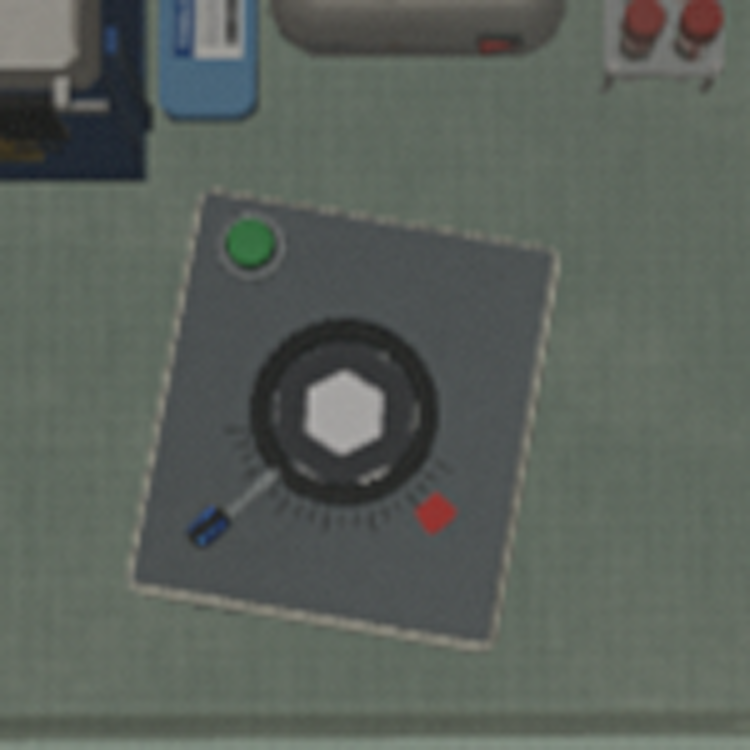

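The call was refused because every row needs all the keys, so nothing has moved. The views are unchanged; the tab is still at front left. I'll send the complete rows.

```bash
python3 -m crank '[{"tx":0,"ty":0,"tz":0,"twist":9.25,"grip":0},{"tx":0,"ty":0,"tz":0,"twist":9.25,"grip":0},{"tx":0,"ty":0,"tz":0,"twist":9.25,"grip":0},{"tx":0,"ty":0,"tz":0,"twist":9.25,"grip":0},{"tx":0,"ty":0,"tz":0,"twist":9.25,"grip":0},{"tx":0,"ty":0,"tz":0,"twist":9.25,"grip":0},{"tx":0,"ty":0,"tz":0,"twist":9.25,"grip":0}]'
```

```text
time: 2.62
tool_pos: [0.1614, -0.5258, 0.2165]
ee_rot: [3.142, -0.0, -0.838]
wrist_force: [0.7, -0.2, 0.2]
width: 0.0274
```

```bash
python3 -m crank '[{"tx":-1.04,"ty":-5.57,"tz":0,"twist":0,"grip":0},{"tx":-1.04,"ty":-5.57,"tz":0,"twist":0,"grip":0},{"tx":-1.04,"ty":-5.57,"tz":0,"twist":0,"grip":0},{"tx":-1.04,"ty":-5.57,"tz":0,"twist":0,"grip":0},{"tx":-1.04,"ty":-5.57,"tz":0,"twist":0,"grip":0},{"tx":-1.04,"ty":-5.57,"tz":0,"twist":0,"grip":0},{"tx":-1.04,"ty":-5.57,"tz":0,"twist":0,"grip":0},{"tx":-1.04,"ty":-5.57,"tz":0,"twist":0,"grip":0},{"tx":-1.04,"ty":-5.57,"tz":0,"twist":0,"grip":0},{"tx":-1.04,"ty":-5.57,"tz":0,"twist":0,"grip":0},{"tx":0,"ty":0,"tz":0,"twist":0,"grip":0}]'
python3 - <<'E'
from h import *
p=cams.snapshot("side");save(p,"side3.png",(200,130,420,310),3.6)
p=cams.snapshot("top");save(p,"top3.png",(230,150,380,300),5)
o=get_obs();P=o["tool_pos"];y=o["ee_rot"][2]
for w in((.5034,-.0741),):
    d=np.array(w)-P[:2];print("tx,ty cm",100*(d@[np.cos(y),np.sin(y)]),100*(d@[np.sin(y),-np.cos(y)]),y)
print(o["width"],proj(p,list(P[:2])+[P[2]-.011]))
E
```

```text
time: 4.0
tool_pos: [0.5046, -0.0709, 0.2161]
ee_rot: [-3.141, 0.001, -0.826]
wrist_force: [0.2, -0.3, 0.3]
width: 0.0003
tx,ty cm 0.04092246259145828 0.00020757293266821628 -0.8309708974447947
0.00036653617324540884 [255.49615422 239.39202928]
```

View pics/side3.png

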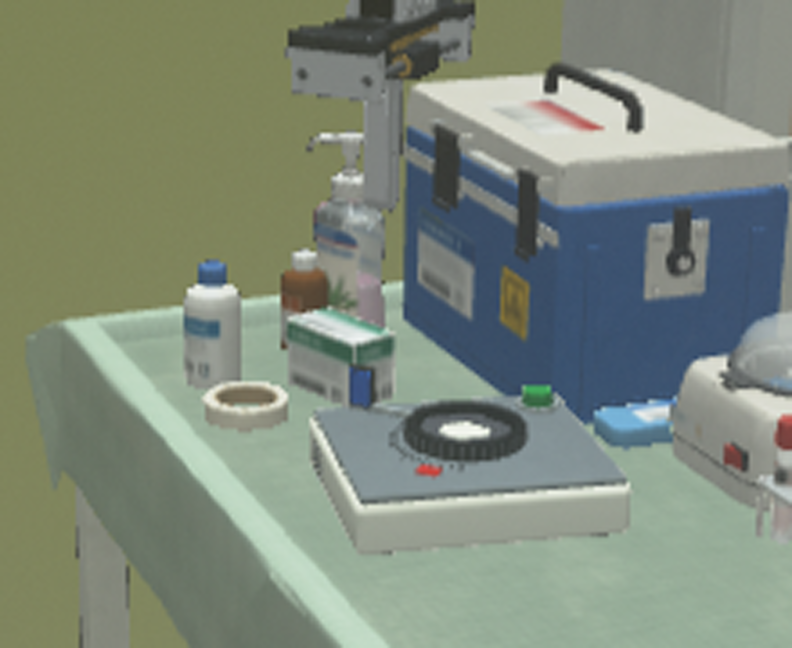

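View pics/top3.png

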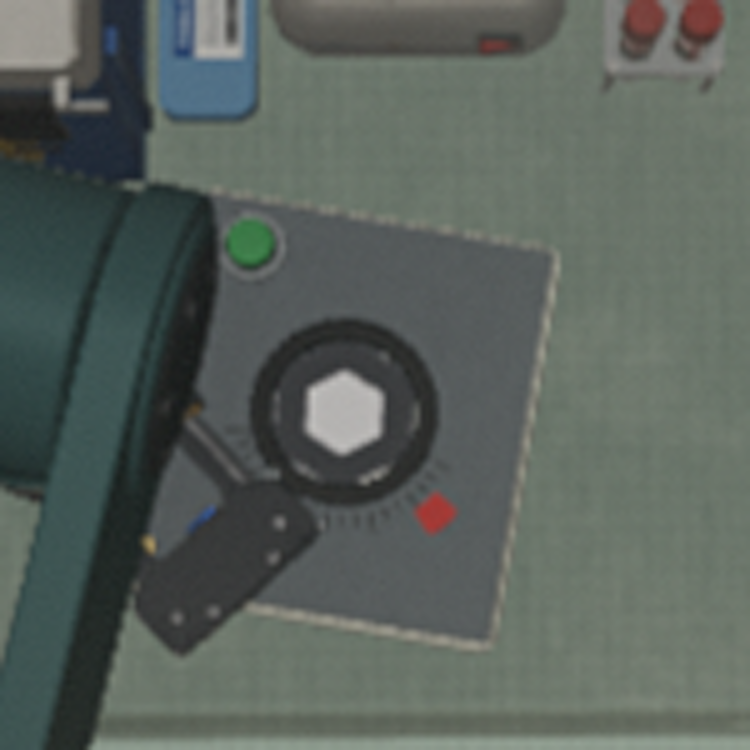

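The closed fingers hang just left of and behind the tab, with free space below. Descending now.

```bash
python3 -m crank '[{"tx":0,"ty":0,"tz":4,"twist":0,"grip":0},{"tx":0,"ty":0,"tz":4,"twist":0,"grip":0},{"tx":0,"ty":0,"tz":3.9,"twist":0,"grip":0},{"tx":0,"ty":0,"tz":2,"twist":0,"grip":0},{"tx":0,"ty":0,"tz":0,"twist":0,"grip":0}]'
python3 - <<'E'
from h import *
p=cams.snapshot("side");save(p,"side4.png",(260,190,400,310),5)
o=get_obs();P=o["tool_pos"];y=o["ee_rot"][2]
d=np.array((.5356,-.157))-P[:2];c=100*np.array([(d@[np.cos(y),np.sin(y)]),(d@[np.sin(y),-np.cos(y)])]);print(P,y,o["wrist_force"],"centre in tool cm",c)
for c2 in (c,np.array([c[0],1.9])):
  for deg in(5,7.5,10):
    a=-np.radians(deg);R=np.array([[np.cos(a),-np.sin(a)],[np.sin(a),np.cos(a)]]);print(deg,c2,c2-R@c2)
E
```

```text
time: 4.72
tool_pos: [0.5011, -0.0752, 0.0757]
ee_rot: [3.139, 0.003, -0.835]
wrist_force: [0.4, -0.4, 0.2]
width: 0.0005
[ 0.50244719 -0.07525414  0.07741324] -0.8345915619654467 [ 0.43690599 -0.11123179  0.89590596] centre in tool cm [8.28369721 3.03237682]
5 [8.28369721 3.03237682] [-0.23276709  0.73351089]
7.5 [8.28369721 3.03237682] [-0.32493642  1.10718186]
10 [8.28369721 3.03237682] [-0.40071874  1.48451754]
5 [8.28369721 1.9       ] [-0.13407394  0.72920186]
7.5 [8.28369721 1.9       ] [-0.17713159  1.09749422]
10 [8.28369721 1.9       ] [-0.20408356  1.46731419]
```

View pics/side4.png

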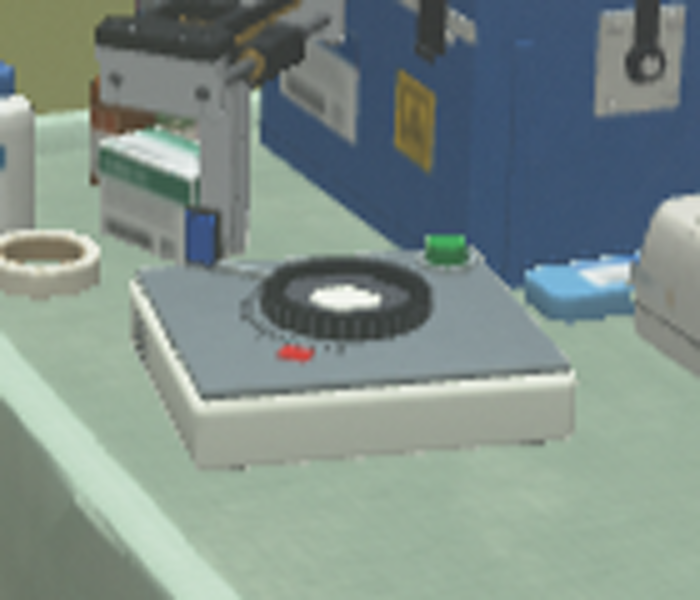

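```bash
python3 -m crank '[{"tx":0,"ty":0.5,"tz":0,"twist":0,"grip":0},{"tx":0,"ty":0.5,"tz":0,"twist":0,"grip":0},{"tx":-0.13,"ty":0.73,"tz":0,"twist":-5,"grip":0},{"tx":-0.13,"ty":0.73,"tz":0,"twist":-5,"grip":0},{"tx":-0.13,"ty":0.73,"tz":0,"twist":-5,"grip":0},{"tx":-0.13,"ty":0.73,"tz":0,"twist":-5,"grip":0},{"tx":0,"ty":0,"tz":0,"twist":0,"grip":0}]'
python3 - <<'E'
from h import *
p=cams.snapshot("side");save(p,"side5.png",(260,190,400,310),5)
o=get_obs();P=o["tool_pos"];y=o["ee_rot"][2]
d=np.array((.5356,-.157))-P[:2];c=100*np.array([(d@[np.cos(y),np.sin(y)]),(d@[np.sin(y),-np.cos(y)])]);print(P,y,o["wrist_force"],"centre in tool cm",c)
E
```

```text
time: 5.65
tool_pos: [0.4734, -0.1001, 0.0785]
ee_rot: [-3.142, -0.002, -0.485]
wrist_force: [0.4, -0.2, 0.9]
width: 0.0002
[ 0.47330212 -0.0999316   0.07821103] -0.4851167549971258 [-0.16146373  0.58360237  0.26191498] centre in tool cm [8.17216395 2.14336471]
```

View pics/side5.png

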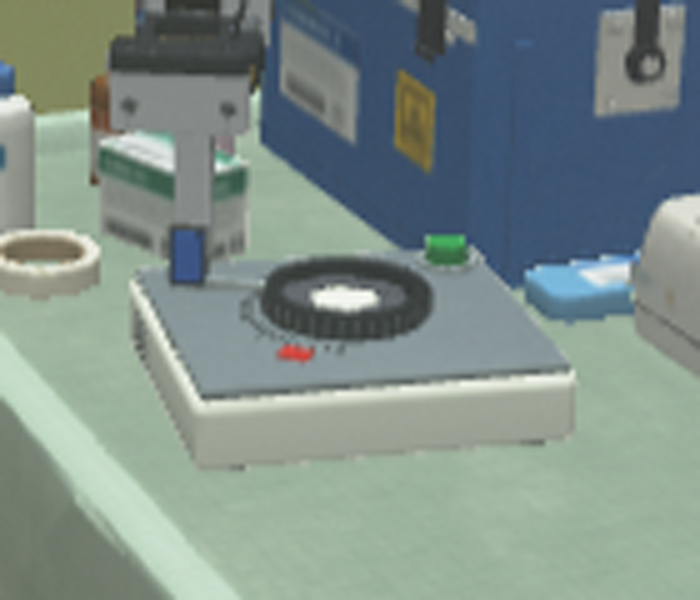

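The tab is moving and rides on the finger face, and the viewer is still. Continuing.

```bash
python3 -m crank '[{"tx":-0.16,"ty":0.73,"tz":0,"twist":-5,"grip":0},{"tx":-0.16,"ty":0.73,"tz":0,"twist":-5,"grip":0},{"tx":-0.16,"ty":0.73,"tz":0,"twist":-5,"grip":0},{"tx":-0.16,"ty":0.73,"tz":0,"twist":-5,"grip":0},{"tx":-0.16,"ty":0.73,"tz":0,"twist":-5,"grip":0},{"tx":-0.16,"ty":0.73,"tz":0,"twist":-5,"grip":0},{"tx":-0.16,"ty":0.73,"tz":0,"twist":-5,"grip":0},{"tx":-0.16,"ty":0.73,"tz":0,"twist":-5,"grip":0},{"tx":-0.16,"ty":0.73,"tz":0,"twist":-5,"grip":0},{"tx":0,"ty":0,"tz":0,"twist":0,"grip":0}]'
cat > st.py <<'E'
from h import *
import sys
n=sys.argv[1]
p=cams.snapshot("side");save(p,"side%s.png"%n,(260,190,400,310),5)
p=cams.snapshot("top");save(p,"top%s.png"%n,(240,170,370,300),6)
o=get_obs();P=o["tool_pos"];y=o["ee_rot"][2]
d=np.array((.5356,-.157))-P[:2];c=100*np.array([(d@[np.cos(y),np.sin(y)]),(d@[np.sin(y),-np.cos(y)])]);print(P,y,o["wrist_force"],"centre in tool cm",c)
E
python3 st.py 6
```

```text
time: 6.95
tool_pos: [0.4507, -0.1614, 0.0776]
ee_rot: [3.141, 0.0, 0.3]
wrist_force: [0.0, 0.7, -0.2]
width: 0.0007
[ 0.45059303 -0.16120343  0.07750534] 0.30024514973530936 [ 0.15506616  0.58122851 -0.15330217] centre in tool cm [8.24472853 2.1125803 ]
```

View pics/side6.png

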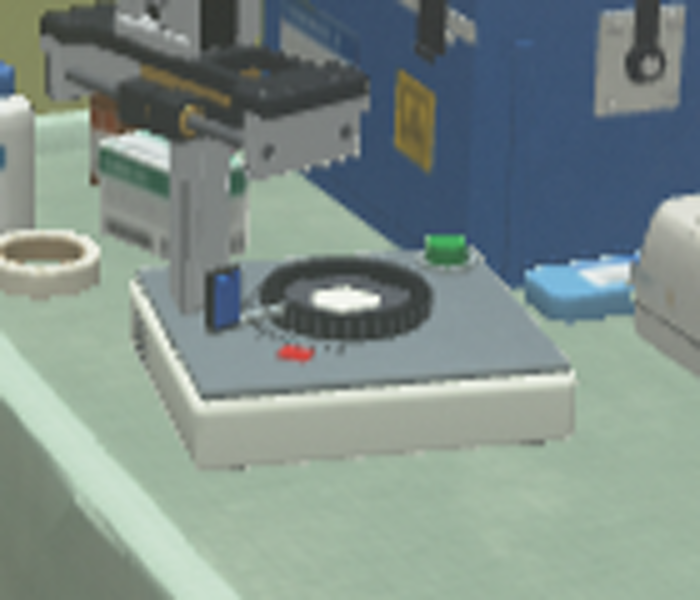

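View pics/top6.png

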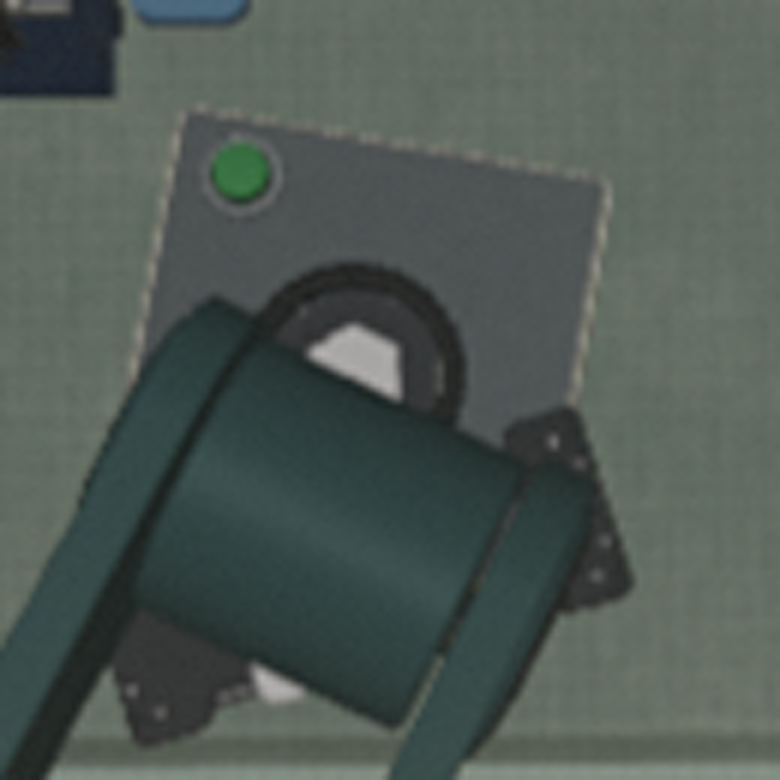

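```bash
cat > side.py <<'E'
from h import *
from scipy.optimize import minimize_scalar as ms
p=cams.snapshot("side")
ctr=np.array([.5356,-.157])
def pt(phi,r,t,z):
    o=-np.array([np.cos(phi),np.sin(phi)]);n=np.array([-o[1],o[0]])  # ccw tangential
    return list(ctr+r*o+t*n)+[z]
m=seg(p,(285,230,345,270),(100,100,40),(130,255,255));q,k=cen(m)
f=lambda a:np.linalg.norm(proj(p,pt(a,.083,.005,.077))-q)
r=min((ms(f,bounds=b,method="bounded") for b in((-.9,.2),(.2,1.2))),key=lambda r:r.fun)
print("blue",q,k,"phi",r.x,r.fun)
R=cv2.bitwise_or(seg(p,(285,230,345,280),(0,140,110),(8,255,255)),seg(p,(285,230,345,280),(172,140,110),(180,255,255)));q,k=cen(R)
f=lambda a:np.linalg.norm(proj(p,pt(a,.064,0,.051))-q)
r=ms(f,bounds=(.2,1.2),method="bounded");print("red",q,k,"phi",r.x,r.fun)
print("lamp proj",proj(p,[.6164,-.1118,.064]))
E
python3 side.py
```

```text
blue [327.71153846 238.51923077] 156 phi 1.0105445083691833 16.574907771505963
red [318.58333333 260.33333333] 12 phi 0.7206401820052853 0.45019408748610457
lamp proj [348.8057849  238.07179778]
```

```bash
sed -i 's/seg(p,(285,230,345,270),(100,100,40)/seg(p,(296,240,325,275),(100,100,40)/' side.py; python3 side.py
```

```text
blue [304.97959184 249.20408163] 49 phi 0.24237000643232098 1.3125961766345315
red [318.58333333 260.33333333] 12 phi 0.7206401820052853 0.45019408748610457
lamp proj [348.8057849  238.07179778]
```

```bash
python3 -m crank '[{"tx":-0.16,"ty":0.73,"tz":0,"twist":-5,"grip":0},{"tx":-0.16,"ty":0.73,"tz":0,"twist":-5,"grip":0},{"tx":-0.16,"ty":0.73,"tz":0,"twist":-5,"grip":0},{"tx":-0.16,"ty":0.73,"tz":0,"twist":-5,"grip":0},{"tx":-0.14,"ty":0.6,"tz":0,"twist":-4,"grip":0},{"tx":-0.07,"ty":0.3,"tz":0,"twist":-2,"grip":0},{"tx":0,"ty":0,"tz":0,"twist":0,"grip":0}]'
python3 st.py 7; python3 side.py
```

```text
time: 8.02
tool_pos: [0.461, -0.1982, 0.0773]
ee_rot: [-3.141, 0.0, 0.755]
wrist_force: [-0.4, 1.1, -0.2]
width: 0.0004
[ 0.46092824 -0.19820179  0.07732939] 0.7552233056608135 [-0.03525882  1.54737242 -0.39036134] centre in tool cm [8.26117053 2.11840693]
blue [317.  252.5] 30 phi 0.7014186009713529 1.4790348795924602
red [318.72727273 260.45454545] 11 phi 0.7276528373191257 0.35894910750486886
lamp proj [348.8057849  238.07179778]
```

View pics/side7.png

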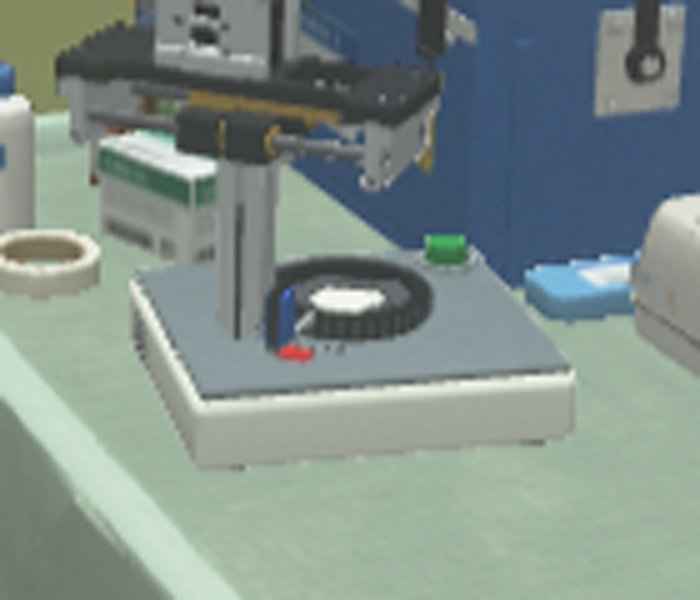

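View pics/top7.png

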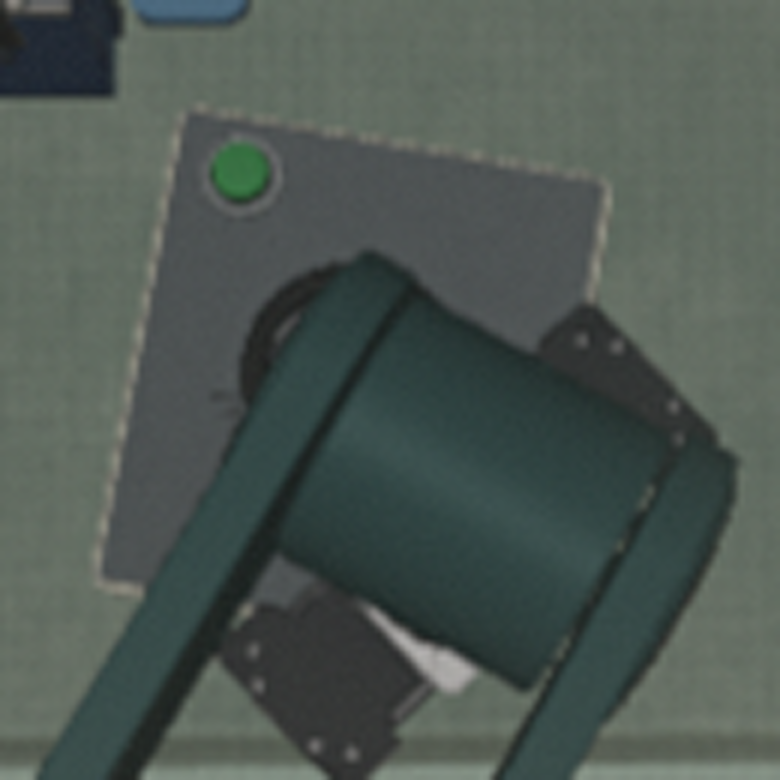

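The lever's blue tab is about at the band. I'll back off, lift and clear the top view to check.

```bash
python3 -m crank '[{"tx":0,"ty":-1.2,"tz":0,"twist":0,"grip":0},{"tx":0,"ty":-1.2,"tz":0,"twist":0,"grip":0},{"tx":0,"ty":0,"tz":-5,"twist":0,"grip":0},{"tx":0,"ty":0,"tz":-5,"twist":0,"grip":0},{"tx":4,"ty":-4.2,"tz":0,"twist":0,"grip":0},{"tx":4,"ty":-4.2,"tz":0,"twist":0,"grip":0},{"tx":4,"ty":-4.2,"tz":0,"twist":0,"grip":0},{"tx":0,"ty":0,"tz":0,"twist":0,"grip":0}]'
python3 st.py 8; python3 side.py; python3 meas.py
```

```text
time: 9.18
tool_pos: [0.4446, -0.0035, 0.1778]
ee_rot: [3.141, -0.001, 0.763]
wrist_force: [0.2, -0.9, 0.3]
width: 0.0005
[ 0.44502603 -0.00674738  0.17760815] 0.7577060137687208 [0.01633819 0.16858934 0.4711083 ] centre in tool cm [-3.74679005 17.13932664]
blue [317.  252.5] 30 phi 0.7014186009713529 1.4790348795924602
red [318.72727273 260.27272727] 11 phi 0.7261726224548198 0.5374119412363021
lamp proj [348.8057849  238.07179778]
corners [[0.645, -0.0898, 0.05], [0.6144, -0.258, 0.05], [0.426, -0.2264, 0.05], [0.4553, -0.0568, 0.05]] ctr [ 0.5352 -0.1577  0.05  ]
yaw -0.1692420393883283 0.19180039837092308
yaw2 -0.17559241251101354 0.17156320398026267
ring [ 0.5356 -0.1564  0.065 ]
red [316.91666667 252.08333333] 24 [ 0.4891 -0.1998  0.051 ]
green [279.63333333 198.18333333] 60 [ 0.6164 -0.1118  0.064 ]
blue [321.55555556 257.88888889] 18 [ 0.473  -0.2101  0.085 ]
```

View pics/side8.png

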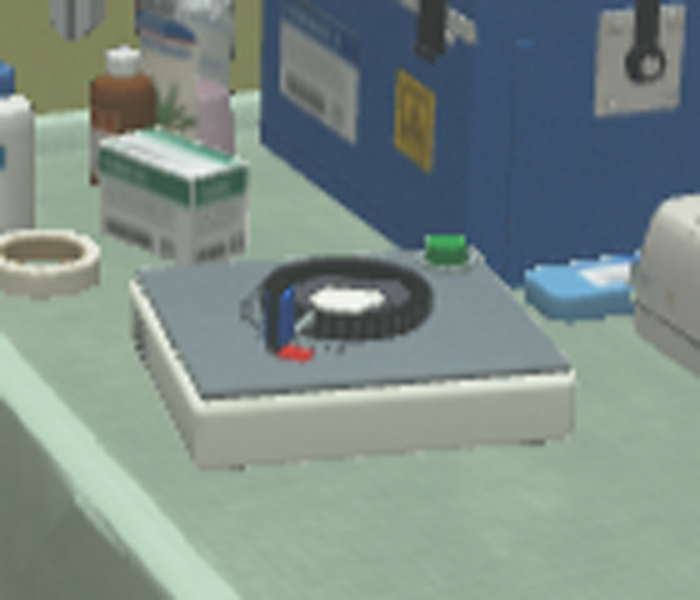

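View pics/top8.png

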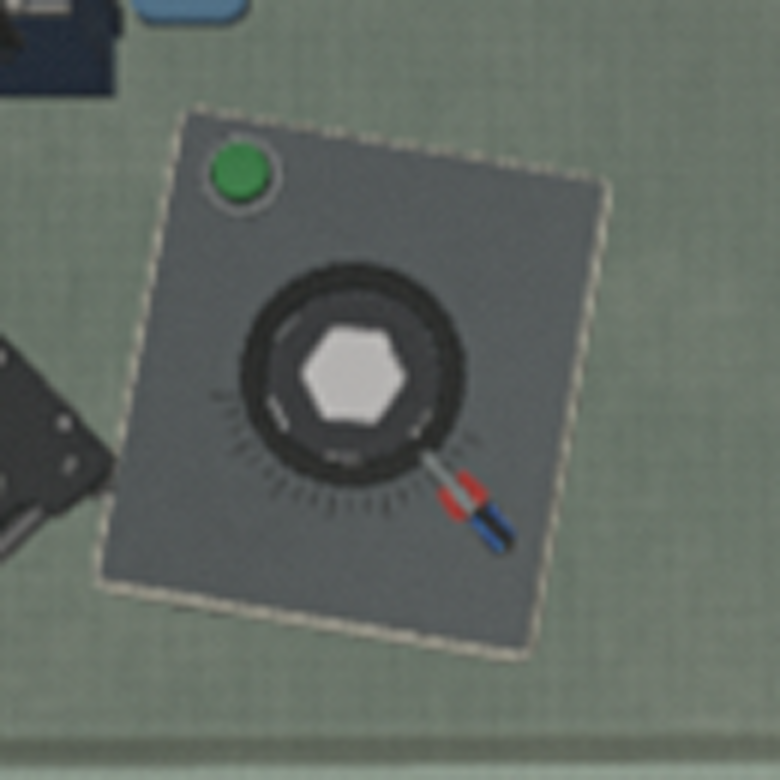

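The top view shows the steel bar crossing the red band, with red on both sides, at about (317,253). The viewer hasn't moved. Next I'll compare the angular profiles of the band, from the first picture, and the bar now.

```bash
python3 - <<'E'
from h import *
from scipy.ndimage import map_coordinates as mc
p=cams.snapshot("top");f0=cv2.imread("pics/top0.png")[:,:,::-1].astype(float);f1=p["frame"].astype(float)
ph=np.arange(.4,1.1,.02)
def prof(f,r0,r1,z,ctr):
    out=[]
    for a in ph:
        s=[]
        for r in np.linspace(r0,r1,8):
            q=proj(p,[ctr[0]-r*np.cos(a),ctr[1]-r*np.sin(a),z]);s.append([mc(f[:,:,k],[[q[1]],[q[0]]],order=1)[0] for k in range(3)])
        out.append(np.mean(s,0))
    return np.array(out)
for ctr in((.5356,-.157),(.5352,-.1577)):
    A=prof(f0,.059,.069,.051,ctr);red=A[:,0]-A[:,1];red=np.clip(red-red.max()*.15,0,None)
    i=np.nonzero(red>red.max()*.55)[0];print("band",(red*ph).sum()/red.sum(),"edges",ph[i[0]],ph[i[-1]])
    B=prof(f1,.059,.069,.065,ctr);g=B[:,1];w=(ph>.5)&(ph<.95);g2=np.where(w,np.clip(g-np.percentile(g[w],60),0,None),0);print("bar",(g2*ph).sum()/g2.sum()); 
    n=B[:,0]-B[:,1];print([(round(a,2),int(x),int(y)) for a,x,y in zip(ph,n,g)][4:30:1])
    B=prof(f1,.075,.091,.09,ctr);d=-B.sum(1);w=(ph>.5)&(ph<.95);d=np.where(w,np.clip(d-np.percentile(d[w],40),0,None),0);print("tab",(d*ph).sum()/d.sum())
E
```

```text
band 0.7314933522298803 edges 0.6200000000000002 0.8400000000000004
bar 0.7164069869808868
[(np.float64(0.48), -5, 92), (np.float64(0.5), -6, 92), (np.float64(0.52), -6, 92), (np.float64(0.54), -4, 92), (np.float64(0.56), 5, 89), (np.float64(0.58), 28, 82), (np.float64(0.6), 59, 71), (np.float64(0.62), 83, 63), (np.float64(0.64), 86, 64), (np.float64(0.66), 63, 78), (np.float64(0.68), 29, 100), (np.float64(0.7), 4, 116), (np.float64(0.72), 0, 117), (np.float64(0.74), 18, 104), (np.float64(0.76), 49, 83), (np.float64(0.78), 79, 65), (np.float64(0.8), 93, 58), (np.float64(0.82), 83, 63), (np.float64(0.84), 55, 73), (np.float64(0.86), 23, 83), (np.float64(0.88), 1, 90), (np.float64(0.9), -6, 92), (np.float64(0.92), -7, 92), (np.float64(0.94), -6, 93), (np.float64(0.96), -5, 93), (np.float64(0.98), -4, 92)]
tab 0.7117907050785943
band 0.7270803841681176 edges 0.6200000000000002 0.8400000000000004
bar 0.7125374281907938
[(np.float64(0.48), -5, 92), (np.float64(0.5), -6, 92), (np.float64(0.52), -6, 92), (np.float64(0.54), -3, 91), (np.float64(0.56), 10, 88), (np.float64(0.58), 36, 79), (np.float64(0.6), 65, 69), (np.float64(0.62), 86, 62), (np.float64(0.64), 81, 66), (np.float64(0.66), 53, 83), (np.float64(0.68), 21, 104), (np.float64(0.7), 1, 117), (np.float64(0.72), 2, 115), (np.float64(0.74), 24, 99), (np.float64(0.76), 56, 78), (np.float64(0.78), 83, 62), (np.float64(0.8), 92, 59), (np.float64(0.82), 77, 65), (np.float64(0.84), 48, 75), (np.float64(0.86), 19, 84), (np.float64(0.88), 0, 90), (np.float64(0.9), -6, 92), (np.float64(0.92), -6, 92), (np.float64(0.94), -6, 93), (np.float64(0.96), -5, 93), (np.float64(0.98), -4, 92)]
tab 0.7083570844555968
```

The bar is only about 0.015 to 0.03 rad from the band's middle, inside the ±0.08 margin. Before pressing the lamp I'll check clearance to the cooler.

```bash
python3 - <<'E'
from h import *
p=cams.snapshot("top");L=np.array([.6164,-.1118])
for uv in((240+117/6,170+97/6),(240+125/6,170+20/6)):
  for z in(0,.1,.2):print(uv,z,atz(p,uv,z).round(3))
for uv in((240+145/6,170+20/6),(240+245/6,170+10/6)): print("blue thing",atz(p,uv,.03).round(3))
for uv in((290,160),(338,158)): print("centrifuge",atz(p,uv,.05).round(3))
o=get_obs();P=o["tool_pos"];y=o["ee_rot"][2];d=L-P[:2]
X=np.array([np.cos(y),np.sin(y)]);Y=np.array([np.sin(y),-np.cos(y)])
print("move",100*d@X,100*d@Y,P,y)
for n,c in(("cooler",(.655,-.06)),("cent",(.715,-.14))):
  e=np.array(c)-L;print(n,e@X,e@Y)
E
```

```text
(259.5, 186.16666666666666) 0 [ 0.66  -0.056  0.   ]
(259.5, 186.16666666666666) 0.1 [ 0.637 -0.068  0.1  ]
(259.5, 186.16666666666666) 0.2 [ 0.615 -0.08   0.2  ]
(260.8333333333333, 173.33333333333334) 0 [ 0.693 -0.059  0.   ]
(260.8333333333333, 173.33333333333334) 0.1 [ 0.667 -0.071  0.1  ]
(260.8333333333333, 173.33333333333334) 0.2 [ 0.642 -0.083  0.2  ]
blue thing [ 0.685 -0.071  0.03 ]
blue thing [ 0.689 -0.112  0.03 ]
centrifuge [ 0.713 -0.135  0.05 ]
centrifuge [ 0.718 -0.252  0.05 ]
move 5.39315263577268 19.240591102019362 [ 0.44542535 -0.00837702  0.17738177] 0.7534923351922529
cooler 0.06359216743099258 -0.011368211883520309
cent 0.052615209405122175 0.08802749422342514
```

```bash
python3 -m crank '[{"tx":1.35,"ty":4.81,"tz":0,"twist":0,"grip":0},{"tx":1.35,"ty":4.81,"tz":0,"twist":0,"grip":0},{"tx":1.35,"ty":4.81,"tz":0,"twist":0,"grip":0},{"tx":1.35,"ty":4.81,"tz":0,"twist":0,"grip":0},{"tx":0,"ty":0,"tz":4,"twist":0,"grip":0},{"tx":0,"ty":0,"tz":4,"twist":0,"grip":0},{"tx":0,"ty":0,"tz":1.5,"twist":0,"grip":0},{"tx":0,"ty":0,"tz":0,"twist":0,"grip":0}]'
python3 st.py 9
```

```text
time: 10.48
tool_pos: [0.616, -0.1108, 0.0814]
ee_rot: [-3.14, 0.001, 0.755]
wrist_force: [-0.2, 0.3, 0.3]
width: 0.0001
[ 0.61776723 -0.11070085  0.08445406] 0.7553884436264227 [-0.46161749  0.10747178  0.57446958] centre in tool cm [-9.15595542 -2.26254898]
```

View pics/side9.png

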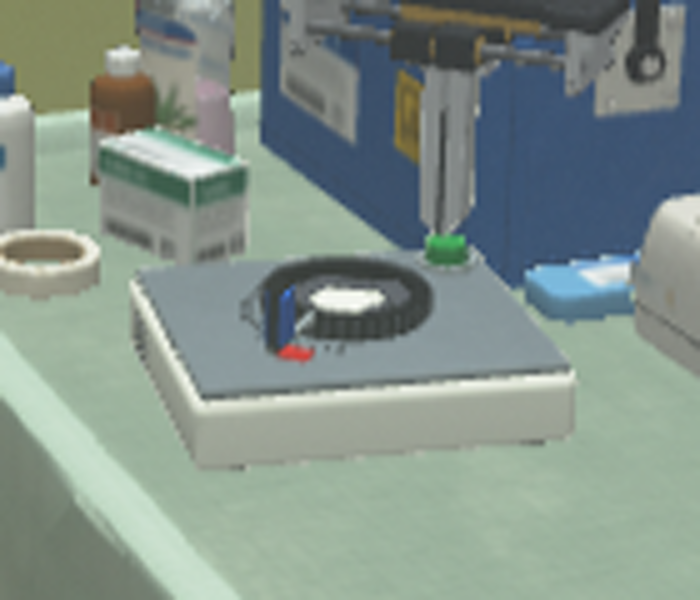

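View pics/top9.png

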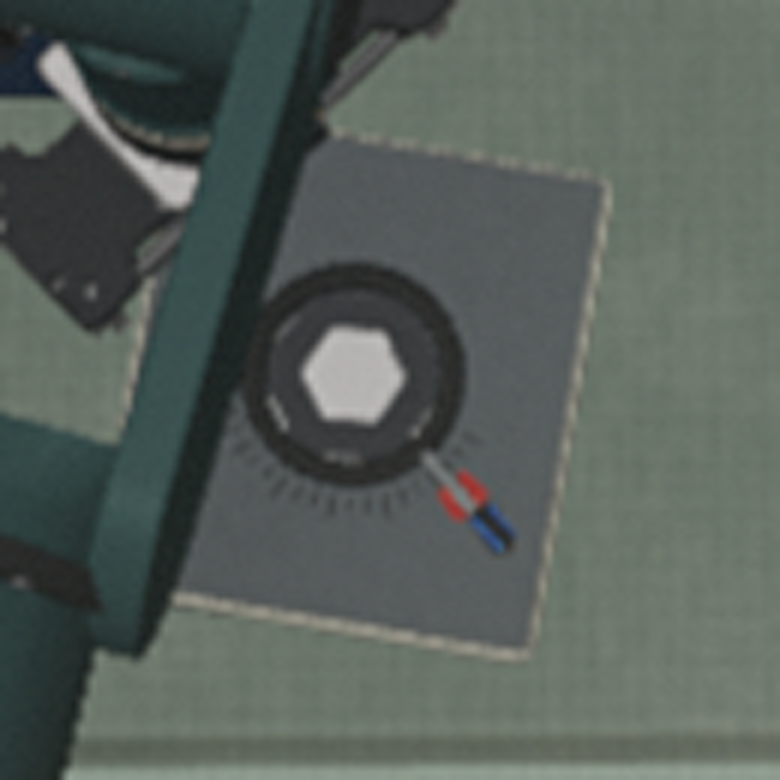

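The fingertips are centred just above the green button. I'll press in small steps while watching the force.

```bash
python3 -m crank '[{"tx":0,"ty":0,"tz":0.4,"twist":0,"grip":0},{"tx":0,"ty":0,"tz":0.3,"twist":0,"grip":0},{"tx":0,"ty":0,"tz":0.3,"twist":0,"grip":0},{"tx":0,"ty":0,"tz":0.2,"twist":0,"grip":0},{"tx":0,"ty":0,"tz":0,"twist":0,"grip":0}]'
python3 -c "
from h import *
for i in range(3):
  cams.snapshot('side');o=get_obs();print(o['tool_pos'],o['wrist_force'])"
```

```text
time: 11.2
tool_pos: [0.6172, -0.11, 0.071]
ee_rot: [3.14, -0.001, 0.756]
wrist_force: [-0.3, 0.4, 3.6]
width: 0.0006
[ 0.61721755 -0.11003908  0.07099574] [0.44290398 0.51250504 3.62732238]
[ 0.61723239 -0.11005396  0.07101773] [0.51511385 0.14614909 5.42743714]
[ 0.61721564 -0.11001801  0.07097515] [ 0.20120046 -0.1600196   3.81226148]
```

```bash
python3 -m crank '[{"tx":0,"ty":0,"tz":0.2,"twist":0,"grip":0},{"tx":0,"ty":0,"tz":0.15,"twist":0,"grip":0},{"tx":0,"ty":0,"tz":0,"twist":0,"grip":0}]'; python3 -m crank '[{"tx":0,"ty":0,"tz":0.15,"twist":0,"grip":0},{"tx":0,"ty":0,"tz":0,"twist":0,"grip":0}]'
```

```text
time: 11.72
tool_pos: [0.6172, -0.11, 0.0682]
ee_rot: [3.14, -0.001, 0.756]
wrist_force: [-1.0, 1.3, 7.9]
width: 0.0003
time: 11.98
tool_pos: [0.6173, -0.1101, 0.0682]
ee_rot: [3.14, -0.001, 0.756]
wrist_force: [-3.1, 0.7, 12.2]
width: 0.0004
```

The position has stopped at 0.0682 (tip about 0.057) while the force rises, so the button is at its bottom stop. Retreating and checking.

```bash
python3 -m crank '[{"tx":0,"ty":0,"tz":-3,"twist":0,"grip":0},{"tx":0,"ty":0,"tz":-4,"twist":0,"grip":0},{"tx":0,"ty":0,"tz":-4,"twist":0,"grip":0},{"tx":-1.35,"ty":-4.81,"tz":0,"twist":0,"grip":0},{"tx":-1.35,"ty":-4.81,"tz":0,"twist":0,"grip":0},{"tx":-1.35,"ty":-4.81,"tz":0,"twist":0,"grip":0},{"tx":-1.35,"ty":-4.81,"tz":0,"twist":0,"grip":0},{"tx":0,"ty":0,"tz":0,"twist":0,"grip":0},{"tx":0,"ty":0,"tz":0,"twist":0,"grip":0}]'
python3 st.py 10; python3 meas.py|tail -3; python3 side.py
```

```text
time: 13.1
tool_pos: [0.4456, -0.0073, 0.1749]
ee_rot: [-3.142, 0.001, 0.756]
wrist_force: [-0.2, -0.7, 1.0]
width: 0.0001
[ 0.44619384 -0.00759781  0.17510504] 0.7552835324856892 [-0.24542523 -0.63658665  0.84751098] centre in tool cm [-3.73198898 17.00638177]
red [316.91666667 252.08333333] 24 [ 0.4891 -0.1998  0.051 ]
green [279.81666667 198.63333333] 60 [ 0.6153 -0.1123  0.064 ]
blue [321.58823529 257.76470588] 17 [ 0.4733 -0.2102  0.085 ]
blue [317.  252.5] 30 phi 0.7014186009713529 1.4790348795924602
red [318.58333333 260.33333333] 12 phi 0.7206401820052853 0.45019408748610457
lamp proj [348.8057849  238.07179778]
```

View pics/side10.png

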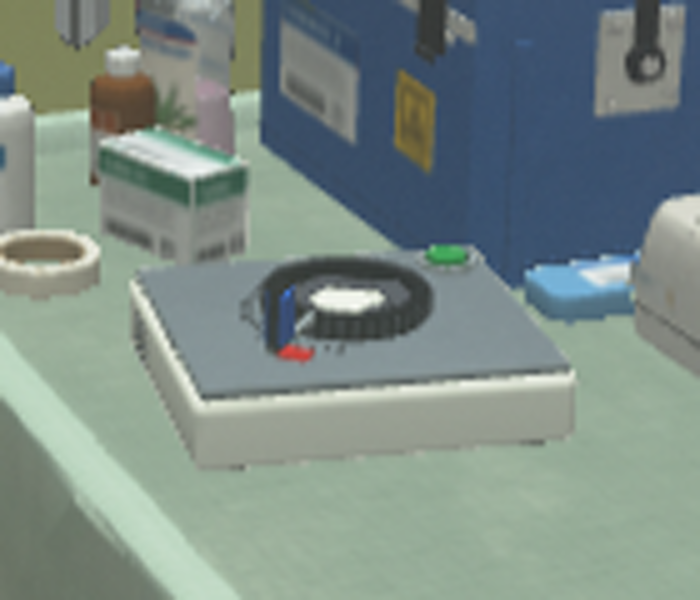

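View pics/top10.png

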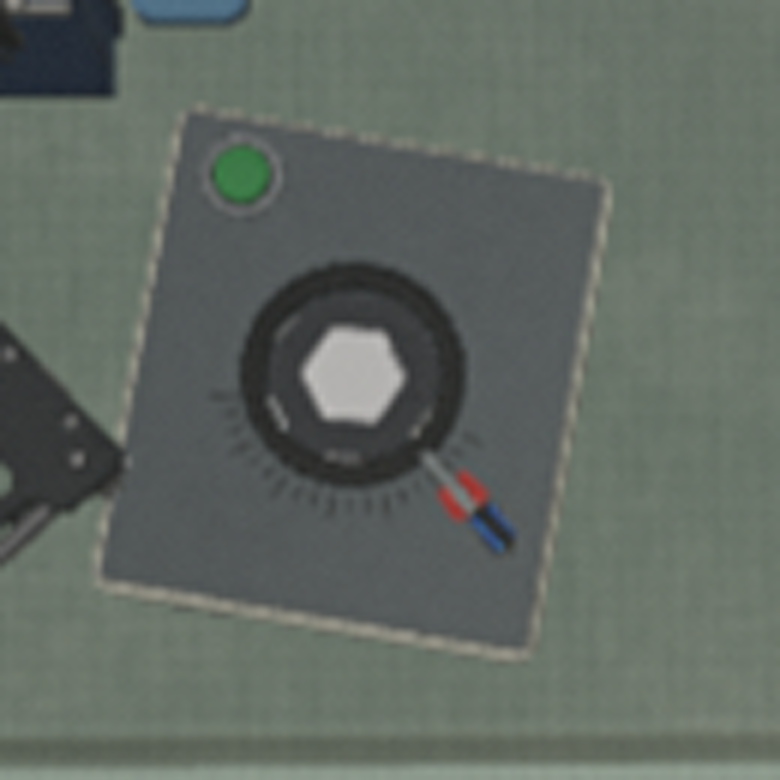

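The button (side view, about (349,241)) is now down nearly level with its collar. The bar is still in the middle of the red band at (317,253), and the viewer and bystanders haven't moved. Handing in.

```bash
python3 -c "
from bench import ticket
print(ticket.close_job())"
```

```text
the job is handed in; nothing more can be done
None
```

The viewer is ready and the job is handed in, at about 13.5 s of the 48 s allowed. With the gripper shut, I pushed the tab round with the outside of a finger until the steel bar lay on the red band. I checked that in the pictures, and only then pressed the green lamp button with the fingertips.

- **Pointer:** the last pictures show the bar over the band with red on both sides. The measurements put it 0.015–0.03 rad short of the band's middle, and "fully on" allows about 0.08 rad. The top and side views differ by about 0.01 rad.
- **Lamp:** the press stopped with the fingertips at about 57 mm while the force rose to about 12 N. The button stayed down after I withdrew.
- **Surroundings:** the viewer had not shifted in the pictures, and the things next to it look undisturbed. I did not look again at the timer, marker and pouch, but the arm did not come near them after starting off.
- **Hitches:** the first two move calls were refused because rows lacked some keys, and nothing moved. The networks mixed up several small items, so I measured the tab, band and lamp by colour and checked them against the viewer's stated dimensions.

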